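# Set the stirrer control dial to the target line and start it

## Task

Turn the three-arm dial on the control unit by gently pushing its arms with a fingertip, without gripping it, until the white index mark on the dial lines up with the long thick target line on the white scale around it. Then, and only once the mark is lined up, press the round start key beside the dial fully down with a fingertip and let it go. Leave the scale ring as it is set, and leave the two jars and the beaker standing where they are.

Things in the scene. Friction and masses are not known exactly. Their poses are not given: they have to be found in the camera images.
- control_unit: White bench-top control unit, a fixed box 180 mm (its x) by 290 mm (its y) by 100 mm high with a flat grey top. Its origin lies at table height directly under the dial's axis; the box reaches from -90 to +90 mm along its x and from -95 to +195 mm along its y. It stands at a different place and yaw each time.
- dial: Black dial with plain metal arms on the unit's top. It turns endlessly either way about its upright z axis against light steady friction (about 0.12 N m: 4 N on an arm) and stays where it is left. Origin on the axis, 104 mm above the table. Its skirt, a flat disc 116 mm in diameter, has its top 112 mm above the table. The index mark lies along the dial's own +x.
- dial_hub (a point): Centre of the top of the dial's metal hub (34 mm in diameter), on the axis, 132 mm above the table; turns with the dial. From the hub three straight metal arms stand up on the skirt: 12 mm thick, reaching 52 mm from the axis, tops 20 mm above the skirt. Seen from above they stand at +60, 180 and -60 degrees from the index mark, with open gaps between for a fingertip.
- index_mark (a point): Outer end of the index mark, a white radial line 3.6 mm wide and 34 mm long on the black skirt of the dial. The point lies 59 mm from the dial's axis, 110 mm above the table, and turns with the dial.
- target_line (a point): Inner end of the target line: the one long thick black line (5 mm by 19 mm) on the flat white scale ring round the dial (166 mm outer diameter, top 104 mm above the table); other lines are short, thin, every 10 degrees. 59 mm from the dial's axis, 110 mm above the table: it meets index_mark when lined up. The ring is locked stiff at an angle that differs each time.
- start_key_top (a point): Centre of the top face of the start key, a round white push key 40 mm in diameter in a black housing on the top of the unit, 140 mm from the dial's axis along the unit's +y. It is pressed straight down.
- start_key (a joint): Travel of the start key in m: 0 when up, 0.006 when fully down (about 5 N); a spring brings it back up.
- tall_jar: Loose glass jar with a black cap, about 52 mm in diameter and 95 mm high, origin at the centre of its underside. To be left alone.
- short_jar: Loose amber glass jar with a black cap, about 48 mm in diameter and 60 mm high, origin at the centre of its underside. To be left alone.
- beaker: Loose open glass beaker, 68 mm across the rim and 80 mm high, origin at the centre of its underside. To be left alone.

How it is judged:
On the way, in this order (a step that is already met when the one before it is completed fails the run):
1. the dial's index mark is lined up with the target line and the dial is at rest (horizontal distance between index_mark and target_line below 0.004 m and angular speed of dial below 0.05 rad/s), for 0.2 s.
2. the start key is pressed fully down with the mark still lined up (value of joint start_key above 0.0045 m and contact force between the fingers and anything else above 1 N and horizontal distance between index_mark and target_line below 0.004 m), for 0.05 s.
At the end, for the whole second after the job is handed in: The index mark's outer end is within 4 mm (just under half a scale division) of the target line, the dial is at rest, the start key has been pressed at least 4.5 mm after the mark was lined up and has come back up, and the jars and the beaker are within 20 mm of where they stood (all of step 1 and value of joint start_key below 0.0015 m and distance of each of tall_jar, short_jar, beaker from where it was at the start of the episode below 0.02 m); the robot touches nothing.
It fails at once if the start key is pressed while the mark is not lined up (value of joint start_key above 0.003 m and horizontal distance between index_mark and target_line above 0.004 m).
It fails at once if the dial is gripped or forced (more than 30 N from the fingers) (contact force between the fingers and dial above 30 N).
It fails at once if the scale ring is turned (its line moves more than 4 mm) (distance of target_line from where it was at the start of the episode above 0.004 m).
It fails at once if a jar or the beaker is lifted, carried, knocked over or shoved more than 20 mm (distance of any of tall_jar, short_jar, beaker from where it was at the start of the episode above 0.02 m or angle between any of tall_jar, short_jar, beaker's own z axis and vertical above 0.4 rad).
It also fails if it takes over 48 s, if anything falls off the work surface, if the arm or the gripper's body presses on something with over 40 N, if the wrist force passes 120 N, or if a joint passes its speed limit or range.

## Robot

A 6-joint arm with a two-finger parallel gripper is mounted at the origin on the work surface. World frame = base frame: x ahead of the robot, y to its left, z up, the work surface at z = 0. Lengths are in m, angles in rad, forces in N, time in s.
With the tool pointing down it reaches from about 0.275 to 0.825 m from the base axis. Payload 4.9 kg.
Tool frame: the origin (TCP) lies midway between the tips of the shut fingers; the grasp point (between the pads) lies 19 mm behind it (bot.grip_depth is the distance from the TCP to the grasp point, in m); z points along the fingers, y is the line along which they close (so a half turn about z gives the same grasp; the last joint's range is limited). The gripper opens to 85 mm and grips with 20 to 120 N. Pads are 22 mm wide; open, the fingers measure 114 mm over their backs; the gripper's body (76 mm by 85 mm) begins 54 mm behind the grasp point. The pads swing forward as they close: fully open they stand 13 mm farther back than shut.
Start: joints at [1.073, 0.326, -0.193, 1.052, 0, 1.437], TCP at [0.196, 0.514, 0.202] pointing down, gripper open.
Joint ranges: [-2.65, 2.65], [-0.97, 1.79], [-1.3, 1.35], [-1.93, 2.1], [-1.47, 1.37], [-3.14, 3.14]. Speed limits (rad/s): [2.57, 2.57, 3.14, 3.14, 3.14, 3.14].

## Interface

Orientations are given as a unit quaternion [w, x, y, z].
In Python, from cell import bot gives the robot as it stands. Calls block until the motion is done:
- bot.move_pose(position, orientation): joint-space move of the TCP to a pose.
- bot.move_linear(position, speed=0.15, rotation=None, until_force=None): straight line of the TCP; rotation=None keeps the orientation; speed is the mean speed in m/s. With until_force (N) it stops when the force on the tool has changed by that much, and returns True; else False.
- bot.goto_joints(angles): joint-space move.
- bot.set_gripper(opening, grasp_force=None): opening from 0.0 (shut) to 1.0 (fully open); grasp_force is the grip in N (None keeps the last); returns when the fingers have stopped.
- bot.wait(seconds).
- bot.solve_ik(position, orientation): joint angles nearest the present ones, or None.
- bot.camera(name): name is "side" or "top" or "wrist"; returns the picture (384x512x3 uint8, red, green, blue); there is no depth.
- bot.calibration(name): a dict with "mtx" (3x3 intrinsics, pixels), "extrinsics" (4x4, takes a point from world to camera coordinates); the wrist camera has in their place "hand_eye" (4x4, takes a point from camera to tool coordinates, whose origin is the TCP and whose axes are the flange's). Camera axes: x right, y down, z forward; pixel columns grow to the right and rows downward; lengths in m; the calibration is good to about 2 mm. A picture is of the moment at which its call begins: read the wrist's pose just before it. calibration takes no time and is no camera call.
A pose or a line that the arm cannot do raises bot.PlanningError and nothing moves.
- bot.close_job(): hands the job in; it is judged then, once.
Trained networks look in the newest picture that a camera, given by its name, has taken for a name from the list of things; names that differ only in an ending like _2 or _b are one class to them, and where a whole thing is asked for, a point or a joint stands for the part that bears it (a point fixed in the world has none). Each returns a list of dicts, best first, with "confidence" (0 to 1); they miss things now and then, are a little off and sometimes report something else, mostly with a low value. They report only what shows in the picture. A call takes as long as a camera call.
- bot.search_frame(camera, thing): "bbox" ([left, top, width, height] in pixels, round what is visible of it).
Readings, each from a call of its own:
- bot.read_clock(): time.
- bot.read_joint_positions(): joint angles.
- bot.read_joint_vel(): joint speeds.
- bot.read_joint_efforts(): joint torques, N m.
- bot.read_position(): TCP position.
- bot.read_tool_rot(): TCP orientation.
- bot.read_ft_force(): force on the tool from outside, world axes, zero at the start.
- bot.read_moment(): the same for the moment, N m.
- bot.read_gripper_width(): opening from 0.0 (shut) to 1.0 (fully open).
- bot.read_finger_force(): force on a finger pad.
Only numpy, scipy, OpenCV 4.12 (cv2) and the standard library are available. Lean on these libraries where they do the work, as an engineer would, in place of code of your own. Each camera call takes 0.05 s, during which the arm holds its last target. There are 200 camera calls.

## Working session

There is one attempt and no reset: what is moved stays moved. The work goes in short steps, each a Python script; the robot and the scene stay as the last script left them, time stands still between calls to the robot, and variables do not carry over. Pictures are saved under pics/ and viewed, at most 10 in all, crops included, and the job is handed in when it is done.

```bash
mkdir -p pics; ls
python3 - <<'E'
from cell import bot
import cv2,numpy as np
for n in ("top","side"):
    im=bot.camera(n); cv2.imwrite(f"pics/{n}0.png",cv2.cvtColor(im,cv2.COLOR_RGB2BGR))
    c=bot.calibration(n); print(n,np.round(c["mtx"],1).tolist(),np.round(c["extrinsics"],3).tolist())
    for t in ("control_unit","dial","start_key","dial_hub","index_mark","target_line","start_key_top","tall_jar","short_jar","beaker"):
        r=bot.search_frame(n,t); print(t,[(np.round(d["bbox"]).tolist(),round(d["confidence"],2)) for d in r[:2]])
print(np.round(bot.calibration("wrist")["hand_eye"],3).tolist(), bot.calibration("wrist")["mtx"].tolist(), bot.read_clock(), bot.read_tool_rot())
E
```

```text
pics
top [[451.3, 0.0, 257.8], [0.0, 451.3, 193.1], [0.0, 0.0, 1.0]] [[-0.003, -1.0, 0.022, -0.026], [-0.997, 0.001, -0.08, 0.566], [0.08, -0.022, -0.997, 0.972], [0.0, 0.0, 0.0, 1.0]]
control_unit [([187.0, 128.0, 155.0, 120.0], 0.96)]
dial [([262.0, 151.0, 56.0, 57.0], 0.71)]
start_key [([215.0, 188.0, 16.0, 16.0], 0.78)]
dial_hub [([262.0, 150.0, 60.0, 55.0], 0.8)]
index_mark [([262.0, 150.0, 53.0, 57.0], 0.85)]
target_line [([249.0, 140.0, 80.0, 79.0], 0.81), ([216.0, 187.0, 15.0, 20.0], 0.2)]
start_key_top [([214.0, 190.0, 17.0, 17.0], 0.65)]
tall_jar [([334.0, 131.0, 29.0, 31.0], 0.94), ([187.0, 126.0, 155.0, 116.0], 0.23)]
short_jar [([284.0, 234.0, 25.0, 20.0], 0.92), ([260.0, 151.0, 60.0, 55.0], 0.56)]
beaker [([198.0, 110.0, 30.0, 36.0], 0.62)]
side [[477.1, 0.0, 252.9], [0.0, 477.1, 190.4], [0.0, 0.0, 1.0]] [[-0.956, -0.295, -0.007, 0.525], [-0.193, 0.645, -0.739, 0.202], [0.223, -0.705, -0.674, 0.924], [0.0, 0.0, 0.0, 1.0]]
control_unit [([194.0, 145.0, 95.0, 124.0], 0.58)]
dial [([223.0, 149.0, 51.0, 37.0], 0.74)]
start_key [([234.0, 200.0, 22.0, 22.0], 0.51)]
dial_hub [([223.0, 145.0, 48.0, 37.0], 0.91)]
index_mark [([220.0, 151.0, 52.0, 35.0], 0.9)]
target_line [([208.0, 148.0, 74.0, 49.0], 0.71)]
start_key_top [([238.0, 201.0, 12.0, 17.0], 0.5)]
tall_jar [([224.0, 131.0, 19.0, 16.0], 0.57)]
short_jar [([294.0, 184.0, 21.0, 29.0], 0.81), ([224.0, 147.0, 49.0, 40.0], 0.18)]
beaker [([156.0, 198.0, 32.0, 53.0], 0.67)]
[[0.0, -0.964, -0.265, 0.067], [1.0, 0.001, -0.001, 0.0], [0.001, -0.265, 0.964, -0.171], [0.0, 0.0, 0.0, 1.0]] [[339.73276971478987, 0.0, 257.7682538370954], [0.0, 339.73276971478987, 191.0093916255232], [0.0, 0.0, 1.0]] 1.1 [-8.15562043e-06  1.80925209e-01  9.83496857e-01 -2.05997053e-05]
```

```bash
cat > h.py <<'E'
from cell import bot
import cv2,numpy as np
from scipy.spatial.transform import Rotation as R
def cam(n,pose=None):
    c=bot.calibration(n); K=np.array(c["mtx"])
    if n=="wrist":
        p,q=pose; T=np.eye(4); T[:3,:3]=R.from_quat(np.roll(q,-1)).as_matrix(); T[:3,3]=p
        return K,np.linalg.inv(T@np.array(c["hand_eye"]))
    return K,np.array(c["extrinsics"])
def ray(K,E,uv,z):
    d=E[:3,:3].T@np.linalg.inv(K)@[uv[0],uv[1],1]; o=-E[:3,:3].T@E[:3,3]
    return o+d*(z-o[2])/d[2]
def proj(K,E,P):
    P=np.atleast_2d(P)@E[:3,:3].T+E[:3,3]; p=P@K.T; return p[:,:2]/p[:,2:]
def down(yaw):  # tool x axis along yaw, z down
    return np.roll((R.from_euler("z",yaw)*R.from_euler("x",np.pi)).as_quat(),1)
def rectify(im,K,E,c,z,half,n=600,yaw=0):
    # square view from above: columns = +x', rows down = -y' (world turned by yaw)
    k=half*np.array([[-1,1],[1,1],[1,-1],[-1,-1]]); r=R.from_euler("z",yaw).as_matrix()[:2,:2]
    W=np.c_[k@r.T+c[:2],np.full(4,z)]
    H=cv2.getPerspectiveTransform(proj(K,E,W).astype(np.float32),np.float32([[0,0],[n,0],[n,n],[0,n]]))
    return cv2.warpPerspective(im,H,(n,n),flags=cv2.INTER_CUBIC)
E
python3 - <<'E'
from h import *
K,E=cam("top")
print("dial",ray(K,E,(289,179.5),.104),"skirt",ray(K,E,(290,178.5),.115),"key",ray(K,E,(223,196.5),.11))
print("tall",ray(K,E,(348.5,146.5),.07),"short",ray(K,E,(296.5,244),.04),"beak",ray(K,E,(213,128),.05))
K2,E2=cam("side");print("side dial",ray(K2,E2,(245,172.5),.104),"key",ray(K2,E2,(245,210),.11))
im=cv2.imread("pics/top0.png"); cv2.imwrite("pics/a.png",cv2.resize(im[90:270,170:390],None,fx=3.3,fy=3.3,interpolation=cv2.INTER_CUBIC))
print(R.from_quat(np.roll(bot.read_tool_rot(),-1)).as_matrix().round(2))
E
```

```text
dial [ 0.58752155 -0.08912617  0.104     ] skirt [ 0.58832518 -0.09014037  0.115     ] key [0.5526624  0.04433329 0.11      ]
tall [ 0.66175042 -0.21961703  0.07      ] short [ 0.45507737 -0.10997988  0.04      ] beak [0.70565791 0.06967499 0.05      ]
side dial [ 0.59011084 -0.07698099  0.104     ] key [0.55256687 0.03922201 0.11      ]
[[-0.93  0.36 -0.  ]
 [ 0.36  0.93 -0.  ]
 [ 0.   -0.   -1.  ]]
```

View pics/a.png

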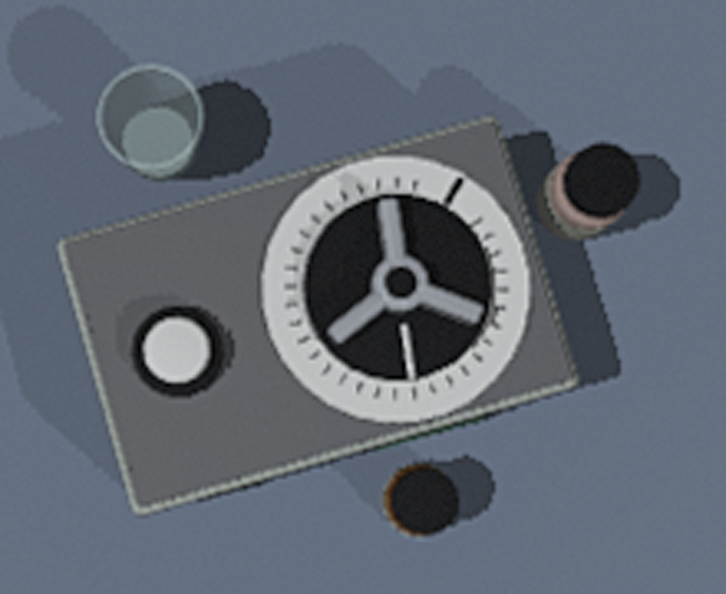

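The crop shows the dial axis at about (396,287), the index mark at the bottom (409,375), the target line upper right (454,190) and the key at (177,350). The mark needs roughly +142° (ccw). Next I'll take a closer look with the wrist camera.

```bash
cat >> h.py <<'E'
def look(name,c,zt=.21,off=.055,yaw=None):
    q=down(yaw); p=np.array([c[0]-off*np.cos(yaw),c[1]-off*np.sin(yaw),zt])
    bot.move_pose(p,q); return snap(name,c)
def snap(name,c):
    P=(bot.read_position(),bot.read_tool_rot()); im=cv2.cvtColor(bot.camera("wrist"),cv2.COLOR_RGB2BGR)
    K,E=cam("wrist",P); cv2.imwrite(f"pics/{name}.png",im); np.savez(f"pics/{name}.npz",K=K,E=E)
    return im,K,E
E
python3 - <<'E'
from h import *
c=np.array([.588,-.088])
bot.set_gripper(0.0)
for yaw in np.radians([-165,-90,0,90,170]):
    s=bot.solve_ik([c[0]-.05*np.cos(yaw),c[1]-.05*np.sin(yaw),.21],down(yaw)); print(np.degrees(yaw).round(),None if s is None else np.round(s,2))
yaw=np.radians(170)
im,K,E=look("w1",c,yaw=yaw)
print(bot.read_clock(),bot.read_joint_positions().round(2))
for t in("dial","target_line","start_key"):print(t,bot.search_frame("wrist",t)[:2])
cv2.imwrite("pics/w1r.png",np.hstack([im[:, :],cv2.resize(rectify(im,K,E,c,.104,.1,384),(288,384))]))
E
```

```text
-165.0 [-0.23  0.49  0.08  1.16  0.   -0.49]
-90.0 [-0.19  0.39 -0.07  1.11  0.   -1.76]
0.0 [-0.3   0.31 -0.19  1.07  0.    2.84]
90.0 [-0.35  0.42 -0.03  1.12  0.    1.22]
170.0 [-0.27  0.5   0.1   1.17  0.   -0.09]
4.5917 [-0.26  0.51  0.11  1.17  0.   -0.09]
dial [{'bbox': [179.8, 46.8, 149.9, 145.1], 'confidence': 0.84}]
target_line [{'bbox': [154.0, 7.7, 204.1, 211.2], 'confidence': 0.97}, {'bbox': [179.0, 45.6, 151.1, 146.9], 'confidence': 0.63}]
start_key [{'bbox': [399.3, 3.3, 60.6, 58.7], 'confidence': 0.59}]
```

View pics/w1r.png

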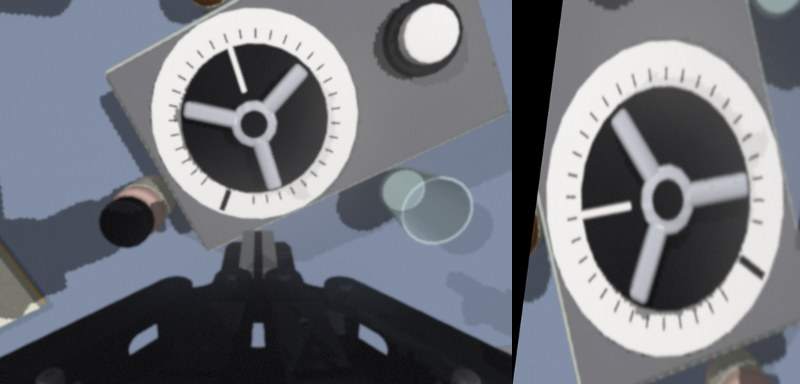

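```bash
cat >> h.py <<'E'
def circle(im,K,E,c0,z,r):  # refine centre of the white ring's outer edge
    g=cv2.cvtColor(rectify(im,K,E,c0,z,.12,960),cv2.COLOR_BGR2HSV)
    m=((g[...,2]>170)&(g[...,1]<40)).astype(np.uint8)
    cs=cv2.findContours(m,cv2.RETR_EXTERNAL,cv2.CHAIN_APPROX_NONE)[0]
    k=max(cs,key=cv2.contourArea); (x,y),(a,b),_=cv2.fitEllipse(cv2.convexHull(k)); s=.24/960
    return np.array(c0)[:2]+[(x-480)*s,(480-y)*s],(a*s,b*s)
def profile(im,K,E,c,z,r0,r1):
    g=cv2.cvtColor(rectify(im,K,E,c,z,.1,1000),cv2.COLOR_BGR2GRAY)
    p=cv2.warpPolar(g,(1000,1440),(500,500),500,cv2.INTER_CUBIC)  # rows: 0.25 deg, clockwise in image; 0.1 mm per col
    return p[:,int(r0*1e4):int(r1*1e4)].astype(float).mean(1)
def peak(f,w):
    n=int(w*4)|1; s=np.convolve(np.r_[f[-n:],f,f[:n]],np.ones(n)/n,"same")[n:-n]
    i=int(np.argmax(s)); k=np.arange(-24,25); v=f[(i+k)%1440]; v=np.clip(v-(v.min()+v.max())/2,0,None)
    a=-(i+(v*k).sum()/v.sum())/4; return (a+180)%360-180, s[i]-np.median(s)
def measure(im,K,E,c0):
    c,d=circle(im,K,E,c0,.104,.083)
    t,st=peak(255-profile(im,K,E,c,.104,.063,.075),4.2); i,si=peak(profile(im,K,E,c,.112,.0525,.0565),3.6)
    e=(t-i+180)%360-180
    print("centre",c.round(4),"diam",np.round(d,4),"target %.1f (%.0f) index %.1f (%.0f) need %.1f"%(t,st,i,si,e)); return c,t,i,e
E
python3 - <<'E'
from h import *
im=cv2.imread("pics/w1.png"); z=np.load("pics/w1.npz"); K,E=z["K"],z["E"]
c,t,i,e=measure(im,K,E,[.588,-.088])
k=ray(K,E,(429.6,32.6),.115); print("key",k,np.linalg.norm(k[:2]-c),np.degrees(np.arctan2(*(k[:2]-c)[::-1])))
for r in (.054,.072,.083):
  for a in (i,t):
    print(a,r,proj(K,E,[[c[0]+r*np.cos(np.radians(a)),c[1]+r*np.sin(np.radians(a)),.11]]).round(1))
E
```

```text
centre [ 0.5849 -0.1037] diam [0.1652 0.2012] target 49.6 (112) index 160.0 (59) need -110.4
key [0.55328514 0.04452496 0.115     ] 0.15157167290582266 102.03248232750028
159.9603540984973 0.054 [[247.7  39. ]]
49.580397956439924 0.054 [[294.8 148.1]]
159.9603540984973 0.072 [[251.9  12.4]]
49.580397956439924 0.072 [[313.7 159.4]]
159.9603540984973 0.083 [[254.5  -4.3]]
49.580397956439924 0.083 [[325.  166.2]]
```

Run:
```python
s=open('h.py').read()
s=s.replace("    cs=cv2.find","    m=cv2.morphologyEx(m,cv2.MORPH_OPEN,cv2.getStructuringElement(cv2.MORPH_ELLIPSE,(29,29)))\n    cs=cv2.find")
open('h.py','w').write(s)
from h import *
im=cv2.imread("pics/w1.png"); z=np.load("pics/w1.npz"); K,E=z["K"],z["E"]
c,t,i,e=measure(im,K,E,[.588,-.088])
k=ray(K,E,(429.6,32.6),.115); print("key",k,np.linalg.norm(k[:2]-c),np.degrees(np.arctan2(*(k[:2]-c)[::-1])))
a=np.radians([i,t]); print(proj(K,E,np.c_[c[0]+.059*np.cos(a),c[1]+.059*np.sin(a),[.11,.11]]).round(1))
```

```text
centre [ 0.5939 -0.0911] diam [0.1649 0.1651] target -30.7 (131) index -171.7 (165) need 141.0
key [0.55328514 0.04452496 0.115     ] 0.14157208259786605 106.67613263085913
[[228.9  44.6]
 [228.8 189.7]]
```

```bash
cat >> h.py <<'E'
C=np.array([.5939,-.0911]); RR=.038; D=.017
u=lambda a:np.array([np.cos(np.radians(a)),np.sin(np.radians(a))])
def at(phi,z=.119,s=1):   # fingertip on the cw (s=1) or ccw (s=-1) side of an arm at world angle phi (deg)
    return np.r_[C+RR*u(phi)+s*D*u(phi-90),z]
def sweep(p0,p1,step=12,speed=.05,s=1,tool=-90):
    n=max(1,int(np.ceil(abs(p1-p0)/step)))
    for a in np.linspace(p0,p1,n+1)[1:]:
        bot.move_linear(at(a,s=s),speed=speed,rotation=down(np.radians(a+tool)))
E
python3 - <<'E'
from h import *
arm=-171.7+60; p0=arm-36; tgt=-30.7+60
bot.move_pose(at(p0,.16),down(np.radians(p0-90)))
print("hit",bot.move_linear(at(p0),speed=.05,until_force=5),bot.read_position()-at(p0),bot.read_ft_force().round(2))
sweep(p0,arm-8,14,.06)
sweep(arm-8,arm+12,10,.03); print("F",bot.read_ft_force().round(2),bot.read_clock())
sweep(arm+12,tgt-8,14,.06); print("F",bot.read_ft_force().round(2),bot.read_clock())
sweep(tgt-8,tgt-14,14,.06)
p=bot.read_position(); p[2]=.17; bot.move_linear(p)
im,K,E=look("w2",C,yaw=np.radians(-110)); print(bot.read_clock(),bot.read_joint_positions().round(2))
measure(im,K,E,C)
E
```

```text
hit False [ 2.68480510e-04 -4.32802465e-05  2.85457585e-04] [-0.37 -0.96  0.2 ]
F [ 0.11 -0.65  0.4 ] 8.0583
F [-0.3  -0.65 -0.68] 11.5083
13.0167 [-0.18  0.44  0.    1.13 -0.   -1.41]
centre [ 0.5939 -0.091 ] diam [0.1644 0.1654] target -30.9 (150) index -171.5 (159) need 140.7
```

View pics/w2.png

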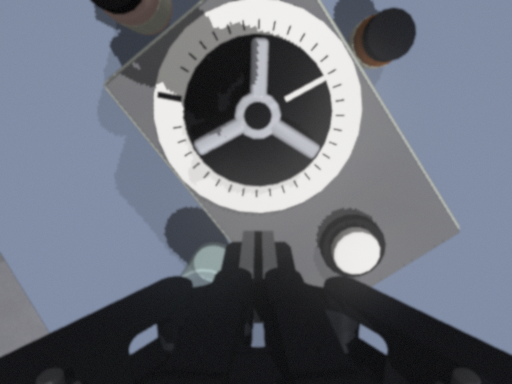

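The picture shows the dial unmoved: mark at (325,78), target at (170,97), fingers at (258,235). The fingertip missed the arm, so I'm checking the gripper state and how close the tips really are.

Run:
```python
from h import *
print(bot.read_gripper_width(),bot.read_finger_force(),bot.read_position(),bot.read_tool_rot(),bot.read_clock())
K,E=cam("wrist",(bot.read_position(),bot.read_tool_rot()))
p=bot.read_position(); print("TCP px",proj(K,E,[p,p+[0,0,.013],p+[0,0,.026]]).round(1))
print(ray(K,E,(258,116),.132))
K,E=cam("side"); print("TCP side",proj(K,E,[p]).round(1)); im=cv2.cvtColor(bot.camera("side"),cv2.COLOR_RGB2BGR)
cv2.imwrite("pics/s2.png",cv2.resize(im[60:280,120:340],None,fx=2.7,fy=2.7,interpolation=cv2.INTER_CUBIC))
```

```text
-0.00014323225098756634 0.0 [ 0.61223789 -0.03970551  0.20874137] [-6.95215793e-04 -5.73921788e-01  8.18909629e-01  5.63973026e-04] 13.0167
TCP px [[258.4 226.9]
 [258.5 236.4]
 [258.6 247.4]]
[ 0.59370167 -0.0908963   0.132     ]
TCP side [[227.7 141.7]]
```

View pics/s2.png

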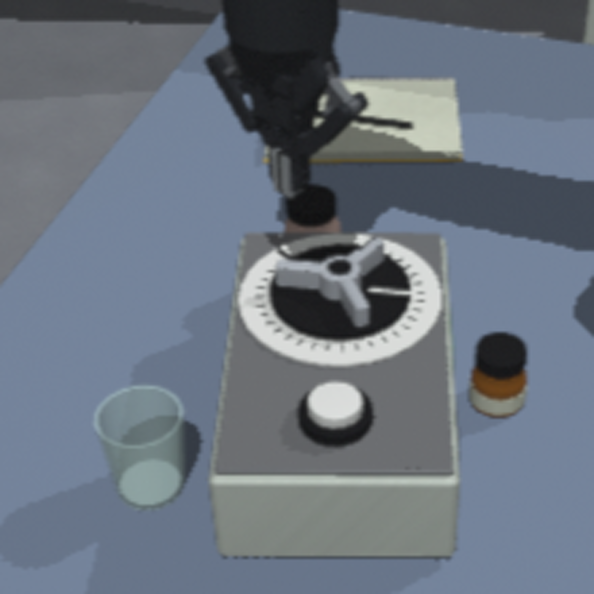

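The TCP should show at about (291,221) in this side crop, but the fingertips appear at about (290,193), so they sit higher than the TCP says. I'll touch the unit's flat top (z = 0.100) with the tips to measure the offset.

Run:
```python
from h import *
g=C-.06*u(16.7)+.11*u(106.7); yaw=np.radians(-110)
bot.move_pose(np.r_[g,.15],down(yaw))
print(bot.move_linear(np.r_[g,.075],speed=.03,until_force=3),bot.read_position(),bot.read_ft_force().round(2),bot.read_clock())
bot.move_linear(np.r_[g,.15]); print(bot.read_clock())
```

```text
False [ 0.50492703 -0.00302048  0.07511889] [-0.95  0.96  0.01] 16.2917
16.9417
```

Run:
```python
from h import *
K,E=cam("side"); print(proj(K,E,[[.6122,-.0397,.2087+h] for h in (.02,.025,.03,.035)]).round(1), "seen 227.4,131.5")
g=C-.06*u(16.7)+.11*u(106.7)
bot.move_linear(np.r_[g,.08],speed=.1)
print(bot.move_linear(np.r_[g,.05],speed=.02,until_force=3),bot.read_position(),bot.read_ft_force().round(2),bot.read_clock())
bot.move_linear(np.r_[g,.11])
```

```text
[[227.2 133.5]
 [227.1 131.4]
 [227.  129.3]
 [226.9 127.2]] seen 227.4,131.5
True [ 0.50489904 -0.00299057  0.07045718] [-0.42  0.07  4.12] 18.4917
```

Contact came at TCP z = 0.0705 on a surface at 0.100, so the real tips are about 29 mm behind the nominal TCP. That matches the side view. I'm repeating the sweep with that correction.

```bash
sed -i 's/def at(phi,z=.119,s=1)/def at(phi,z=.0895,s=1)/' h.py
python3 - <<'E'
from h import *
arm=-171.6+60; p0=arm-36; tgt=-30.8+60
bot.move_pose(at(p0,.13),down(np.radians(p0-90)))
print("hit",bot.move_linear(at(p0),speed=.08,until_force=5),bot.read_position()-at(p0))
sweep(p0,arm+10,16,.05); print("F",bot.read_ft_force().round(2),bot.read_clock())
sweep(arm+10,tgt-8,16,.06); print("F",bot.read_ft_force().round(2),bot.read_clock())
sweep(tgt-8,tgt-14,14,.06)
p=bot.read_position(); p[2]=.14; bot.move_linear(p,speed=.2)
im,K,E=look("w3",C,yaw=np.radians(-110)); print(bot.read_clock())
measure(im,K,E,C)
E
```

```text
hit False [ 9.51500021e-05 -3.59080814e-06  6.21785136e-05]
F [-0.52  1.21 -1.  ] 22.6167
F [ 0.08  0.83 -0.55] 25.95
27.3667
centre [ 0.5938 -0.091 ] diam [0.1645 0.1653] target -30.8 (150) index 22.6 (100) need -53.5
```

View pics/w3.png

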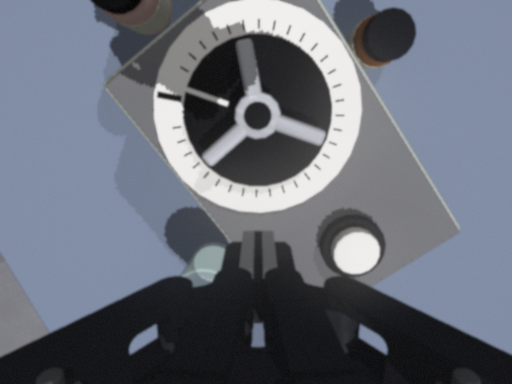

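The mark now lies at (188,89)–(228,103), just short of the target at (182,97), and its outer end is in shadow. I'll measure it in a narrow window over its full length.

```bash
cat >> h.py <<'E'
def index_near(im,K,E,c,guess,w=25):
    for r0,r1 in ((.03,.056),(.03,.04),(.044,.056)):
        f=profile(im,K,E,c,.112,r0,r1); a=-np.arange(1440)/4; f[np.abs((a-guess+180)%360-180)>w]=f.min()
        print("index",r0,r1,"%.1f (%.0f)"%peak(f,3.6))
E
python3 - <<'E'
from h import *
im=cv2.imread("pics/w3.png"); z=np.load("pics/w3.npz"); K,E=z["K"],z["E"]
index_near(im,K,E,[.5938,-.091],-38,18)
E
```

```text
index 0.03 0.056 -38.9 (119)
index 0.03 0.04 -39.0 (140)
index 0.044 0.056 -39.0 (108)
```

Run:
```python
from h import *
tgt=-30.8+60+.2
p0=tgt-18
bot.move_pose(at(p0,.13),down(np.radians(p0-90)))
print("hit",bot.move_linear(at(p0),speed=.08,until_force=5))
sweep(p0,tgt-9,10,.04); sweep(tgt-9,tgt,10,.02); bot.wait(.1); sweep(tgt,tgt-8,10,.04)
p=bot.read_position(); p[2]=.14; bot.move_linear(p,speed=.2)
im,K,E=look("w4",C,yaw=np.radians(-110)); print(bot.read_clock())
measure(im,K,E,C); index_near(im,K,E,[.5938,-.091],-31,15)
k=bot.search_frame("wrist","start_key"); print(k)
b=k[0]["bbox"]; print(ray(K,E,(b[0]+b[2]/2,b[1]+b[3]/2),.12), C+.14*u(106.7))
```

```text
hit False
31.1
centre [ 0.5938 -0.091 ] diam [0.1646 0.1653] target -30.9 (149) index 29.7 (104) need -60.5
index 0.03 0.056 -31.9 (115)
index 0.03 0.04 -31.8 (127)
index 0.044 0.056 -31.9 (109)
[{'bbox': [331.6, 228.9, 46.5, 42.5], 'confidence': 0.69}]
[0.55505067 0.04012997 0.12      ] [0.55366953 0.04299515]
```

View pics/w4.png

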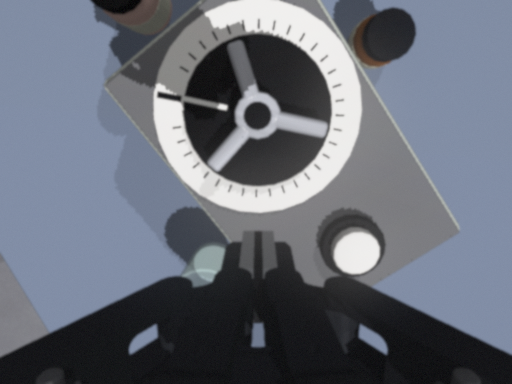

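The mark (228,107)–(186,97) now runs straight into the target line and is about 1° (1 mm) off. The key is at (356,250). Now pressing it.

Run:
```python
from h import *
k=np.array([.5537,.0430])
bot.move_pose(np.r_[k,.13],down(np.radians(-110)))
print(bot.move_linear(np.r_[k,.07],speed=.03,until_force=10),bot.read_position(),bot.read_ft_force().round(2))
bot.wait(.2); print(bot.read_ft_force().round(2),bot.read_position()[2])
bot.move_linear(np.r_[k,.15],speed=.1)
im,K,E=look("w5",C,yaw=np.radians(-110)); print(bot.read_clock()); index_near(im,K,E,[.5938,-.091],-31,15)
```

```text
True [0.55366793 0.04300299 0.08646468] [-1.23  0.43  5.38]
[-1.58 -0.06  6.95] 0.08641468241320038
34.675
index 0.03 0.056 -31.9 (115)
index 0.03 0.04 -31.9 (129)
index 0.044 0.056 -31.9 (108)
```

The press triggered at 10 N and settled at about 7 N. To be sure of full travel, I'll press once more, a little deeper, and then hand in.

Run:
```python
from h import *
k=np.array([.5537,.0430])
bot.move_pose(np.r_[k,.12],down(np.radians(-110)))
bot.move_linear(np.r_[k,.098],speed=.1)
print(bot.move_linear(np.r_[k,.0845],speed=.02,until_force=18),bot.read_position(),bot.read_ft_force().round(2))
bot.wait(.2); print(bot.read_ft_force().round(2),bot.read_position()[2])
bot.move_linear(np.r_[k,.17],speed=.12); bot.wait(.3)
im,K,E=snap("w6",C); print(bot.read_clock(),bot.read_ft_force().round(2))
bot.close_job()
```

```text
True [0.55436519 0.04285327 0.08644469] [-1.13  0.66  5.51]
[-0.92 -0.36  6.24] 0.0864421012484462
37.675 [1.07 0.51 0.5 ]
the job is handed in; nothing more can be done
```

I turned the dial until its mark was about 1 mm from the target line, pressed the start key twice to a firm stop at the same depth, let it go, and handed the job in at about 37.7 s. I did not view a last picture to check that the key came back up or that the jars and beaker stayed put, and no verdict came back.

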